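# Dark reference, then sample scan at the cuvette holder

### The arm

A 7-joint arm with a two-finger parallel gripper is mounted at the origin on a cart in front of the work surface, level with it; the furniture and walls round the work are solid. World frame = base frame: x ahead of the robot, y to its left, z up, the work surface at z = 0. Lengths are in mm, angles in degrees, forces in N, time in s.
With the tool pointing down it reaches from about 425 to 950 mm from the base axis. Payload 16.7 kg.
Tool frame: the origin (TCP) lies at the very end of the fingers, on their centre line; the grasp point (between the pads) lies 19 mm behind it (bot.hold_point_z is the distance from the TCP to the grasp point, in mm); z points along the fingers, y is the line along which they close (so a half turn about z gives the same grasp; the last joint's range is limited). The gripper opens to 94 mm and grips with 3 to 60 N. Pads are 16 mm wide; open, the fingers measure 119 mm over their backs; the gripper's body (75 mm by 177 mm) begins 78 mm behind the grasp point.
Start: joints at [59.101, 24.414, 4.234, 92.017, -1.954, 63.644, -3.845], TCP at [256.469, -624.338, 205.467] pointing down, gripper open.
Joint ranges: [-163.25, 163.25], [-28.42, 122.38], [-70.27, 78.77], [12.13, 141.07], [-58.53, 238.53], [9.26, 117.41], [-156.51, 156.51]. Speed limits (degrees/s): [108.29, 108.29, 136.94, 136.94, 172.46, 172.46, 172.46].

### API

Orientations are given as [roll, pitch, yaw] about the fixed x, y, z axes, in that order (R = Rz(yaw) Ry(pitch) Rx(roll)).
In Python, from workcell import telemetry, get_image, bot gives the robot as it stands.
- The arm moves only by the shell command python3 -m inch 'ROWS' [OPENING] [FORCE]. ROWS is a JSON object of lists of equal length, an entry for each row: "offset": the shift along the tool's x, y, z in mm, a list of three; "twist": the turn, a rotation vector about the tool's x, y, z in degrees, a list of three. A call has 1 to 20 rows; each row is the pose to reach, as a shift and turn from the pose commanded when the call began, along the tool's axes at that moment; what a row does not reach only later rows make up. A row lasts 1/10 s, in which the tool goes at most 50 mm and 8.59 degrees, less where a joint would pass 70% of its speed; a pose out of reach is approached as far as the arm can. A call with a gripper value outside its range is refused whole. OPENING is the closure, from -1 (fully open) to 1 (shut), set as the call begins (- or left out, the last holds). The fingers move at their own pace and stop on an object; FORCE is the grip in N (left out, the last holds). Time passes only in rows, so rows that repeat a pose let the fingers close. It gives the time, the measured TCP pose, the force, the opening and the grip force at its end, in the units of the state.
- telemetry.observe(): the state, without advancing time (a new reading comes with each control period).
- get_image(name): name is "scene" or "top"; returns a dict with "pixels" (384x512x3 uint8, blue, green, red), "range_z" (384x512 float32, mm along the optical axis (not along the pixel's ray), 0 where there is no reading), "fov_y" (degrees; the focal length in pixels is half the picture's height over the tangent of half this angle, whatever the lens; pixels are square), "cx", "cy" (the principal point, pixels), "dist_coeffs" ([k1, k2, p1, p2, k3] as OpenCV has them; the pictures are not rectified), "R" (3x3) and "t" (3): a world point X has camera coordinates R X + t. Camera axes: x right, y down, z forward; pixel columns grow to the right and rows downward; lengths in mm; the calibration is good to about 2 mm. A picture is of the moment at which its call begins.
- bot.finish_job(): hands the job in; it is judged then, once.
The state is a dict: "clock": time; "joints": joint angles; "joint_vel": joint speeds; "joint_efforts": joint torques, N m; "tool_pos": TCP position; "tool_rot": TCP orientation; "ft_force": force on the tool from outside, world axes, zero at the start; "moment": the same for the moment, N m; "grip_width": finger opening in mm; "grip_force": force on a finger pad.
Only numpy, scipy, OpenCV 4.12 (cv2) and the standard library are available. Lean on these libraries where they do the work, as an engineer would, in place of code of your own. Each camera call takes 0.05 s, during which the arm holds its last target. There are 200 camera calls.

### The job

Measure the sample with its dark reference: push the open lid of the cuvette holder down until its catch snaps and it stays shut, then press the round dark-reference key of the control unit while the shutter rocker is still off, then switch the shutter rocker over by pressing its raised end, and last press the long scan key. Press each key fully down and let it come back up; do it all with the closed fingertips, and do not lift, tip or shift any of the loose things.

Things in the scene. Friction and masses are not known exactly. Their poses are not given: they have to be found in the camera images.
- holder: Cuvette holder, fixed: dark open box 100 x 85 mm on an aluminium foot plate 150 x 100 x 8 mm, rim 70 mm above the bench, a cuvette standing in a block in its middle. Origin: centre of its underside; x from the lid's free edge to its hinge, z up. Holder and control unit may stand either way round, left or right. A black cover 260 mm high stands behind at the right: keep clear.
- lid (a joint): Lid of the holder: aluminium plate 107 x 87 x 6 mm hinged along the holder's far edge. 0 = shut, level on the rim; grows as it opens (rad); starts at 0.65 to 0.95. A spring lifts it, friction keeps it where it stands; let go too early it springs up again. In the last 0.1 rad a spring catch under its free edge snaps and keeps it at 0. Pushing at lid_press takes 1 to 2 N, about 5 N at the catch.
- lid_hinge (a point): Point on the lid's hinge line, at the lid's middle: 53.5 mm from the holder's origin along the holder's x, 70 mm above the bench. Its axes turn with the lid; -x runs along the lid from the hinge to its free edge, z out of its top face.
- lid_press (a point): Where to push the lid: point on its top face, in the middle of its width, 88 mm from the hinge line and 20 mm inside its free edge (it moves with the lid; when shut it lies 76.5 mm above the bench). Axes as lid_hinge.
- console: Control unit, fixed: grey case 130 deep x 160 wide, 38 mm high in front, 53 mm at the back, its dark top panel rising 8 degrees to the back. Origin: centre of its underside; x from front (keys) to back (display), y to its left, z up. In one row 50 mm apart, seen from the front: shutter rocker (left), round dark-reference key (middle), long scan key (right).
- dark_key (a joint): Travel of the dark-reference key, the round white key 18 mm across in the middle of the row: 0 = up, 0.004 m = fully down. Sprung: about 1.5 N to start, 4 N fully down; it comes up when let go.
- dark_key_top (a point): Centre of the top face of the dark-reference key, 7 mm above the panel. z along the key's travel, out of the panel.
- shutter_rocker (a joint): Shutter rocker: white V-shaped rocker cap 21 mm wide and 36 mm long (front to back) at the left of the row. 0 = off, its far end (away from the front) raised 7 mm; 0.4 rad = on, its near end raised. A spring holds it at either end and snaps it over once it is past half way (0.2); 3 to 4 N on the raised end.
- rocker_raised (a point): Point on the top face of the rocker's far half, 12 mm from the pivot, where to press to switch it on. As the rocker goes over, this point sinks about 5 mm, to 4.5 mm above the panel.
- scan_key (a joint): Travel of the scan key, the long white key 34 mm (front to back) x 19 mm at the right of the row: 0 = up, 0.004 m = fully down. Sprung like the dark-reference key.
- scan_key_top (a point): Centre of the top face of the scan key, 7 mm above the panel. z along the key's travel, out of the panel.
- cuvette: The sample: clear square cuvette 12 x 12 x 45 mm with a white cap, standing loose in the holder under the lid, its top 8 mm below the rim. Origin: centre of its underside. Leave it alone.
- vial: Loose amber vial with a white screw cap, 23 mm across, 52 mm high, standing between the holder and the control unit. Origin: centre of its underside. Leave it alone.
- post: Loose steel post, 13 mm across, 50 mm high, standing in front of the vial. Origin: centre of its underside. Leave it alone.
- usb: Loose white USB stick, 16 x 52 x 8 mm, lying on the bench nearest the robot. Origin: centre of its underside. Leave it alone.
- lens: Loose black lens mount, 21 x 36 x 31 mm, standing behind the work. Origin: centre of its underside. Leave it alone.
- hexkey: Loose black hex key, 30 x 88 x 4 mm, lying at the robot's right. Origin: centre of its underside. Leave it alone.

How it is judged (in metres and radians):
On the way, in this order (a step that is already met when the one before it is completed fails the run):
1. the lid of the cuvette holder is shut in its catch (value of joint lid below 0.03 rad), for 0.3 s.
2. the dark-reference key is pressed down, lid shut and shutter rocker off (value of joint dark_key above 0.003 m and value of joint shutter_rocker below 0.1 rad and value of joint lid below 0.03 rad), for 0.05 s.
3. the shutter rocker is switched over to on (value of joint shutter_rocker above 0.33 rad), for 0.1 s.
4. the scan key is pressed down, rocker on and lid shut (value of joint scan_key above 0.003 m and value of joint shutter_rocker above 0.33 rad and value of joint lid below 0.03 rad), for 0.05 s.
At the end, for the whole second after the job is handed in: The lid is shut in its catch (joint under 0.03 rad), the shutter rocker is on (over 0.33 rad), both keys are up again (under 1 mm of travel), the cuvette is within 10 mm and the vial, post, USB stick, lens mount and hex key within 20 mm of where they started (value of joint lid below 0.03 rad and value of joint shutter_rocker above 0.33 rad and value of joint each of dark_key, scan_key below 0.001 m and distance of cuvette from where it was at the start of the episode below 0.01 m and distance of each of vial, post, usb, lens, hexkey from where it was at the start of the episode below 0.02 m and linear speed of each of vial, post below 0.02 m/s); the robot touches nothing.
It fails at once if a key is pressed while the lid is not shut (value of joint lid above 0.06 rad and value of joint any of dark_key, scan_key above 0.002 m).
It fails at once if the dark-reference key is pressed with the shutter on, or the scan key with it off ((value of joint dark_key above 0.002 m and value of joint shutter_rocker above 0.2 rad) or (value of joint scan_key above 0.002 m and value of joint shutter_rocker below 0.2 rad)).
It fails at once if the lid is lifted further open (value of joint lid above 1.1 rad).
It fails at once if the cuvette is lifted or carried (distance of cuvette from where it was at the start of the episode above 0.01 m).
It fails at once if a loose thing beside the work is tipped over, lifted, carried or pushed more than 25 mm (angle between any of vial, post, lens's own z axis and vertical above 0.5 rad or distance of any of vial, post, usb, lens, hexkey from where it was at the start of the episode above 0.025 m).
It also fails if it takes over 51 s, if anything falls off the work surface, if the arm or the gripper's body presses on something with over 40 N, if the wrist force passes 120 N, or if a joint passes its speed limit or range.

## Working session

There is one attempt and no reset: what is moved stays moved. The work goes in short steps, Python scripts to look and compute and a shell command to move; the robot and the scene stay as the last step left them, time stands still between calls to the robot, and variables do not carry over. Pictures are saved under pics/ and viewed, at most 10 in all, crops included, and the job is handed in when it is done.

```bash
ls; mkdir -p pics; cat > h.py <<'E'
import numpy as np, cv2
from workcell import telemetry, get_image, bot
def K(im):
    h,w=im["pixels"].shape[:2]; f=h/2/np.tan(np.radians(im["fov_y"])/2)
    return np.array([[f,0,im["cx"]],[0,f,im["cy"]],[0,0,1]])
def cloud(im):
    h,w=im["range_z"].shape; u,v=np.meshgrid(np.arange(w),np.arange(h))
    p=np.stack([u,v],-1).reshape(-1,1,2).astype(np.float64)
    n=cv2.undistortPoints(p,K(im),np.array(im["dist_coeffs"],float)).reshape(h,w,2)
    z=im["range_z"][...,None]
    c=np.concatenate([n*z,z],-1)
    X=(c-np.array(im["t"]))@np.array(im["R"])
    X[im["range_z"]==0]=np.nan
    return X
E
python3 - <<'E'
from h import *
import pickle
for n in ["scene","top"]:
    im=get_image(n); pickle.dump(im,open(n+".pkl","wb"))
    cv2.imwrite(f"pics/{n}0.png",cv2.resize(im["pixels"],(800,600)))
    print(n,-np.array(im["R"]).T@np.array(im["t"]),im["fov_y"],im["dist_coeffs"])
s=telemetry.observe(); print({k:s[k] for k in("clock","tool_pos","tool_rot","grip_width","ft_force")})
E
```

```text
pics
scene [-46.93087765 510.06716008 603.92388619] 51.594375068408254 [0.01907045 0.         0.         0.         0.        ]
top [ 436.14367306  107.00604915 1016.31510775] 57.340955756648086 [-0.03513424  0.          0.          0.          0.        ]
{'clock': 0.1, 'tool_pos': array([ 256.30393987, -624.02951376,  204.85557691]), 'tool_rot': array([-1.79935770e+02,  6.36730734e-03,  2.23329119e+01]), 'grip_width': 94.23486404423535, 'ft_force': array([0.19643105, 0.56628935, 0.01668886])}
```

View pics/scene0.png

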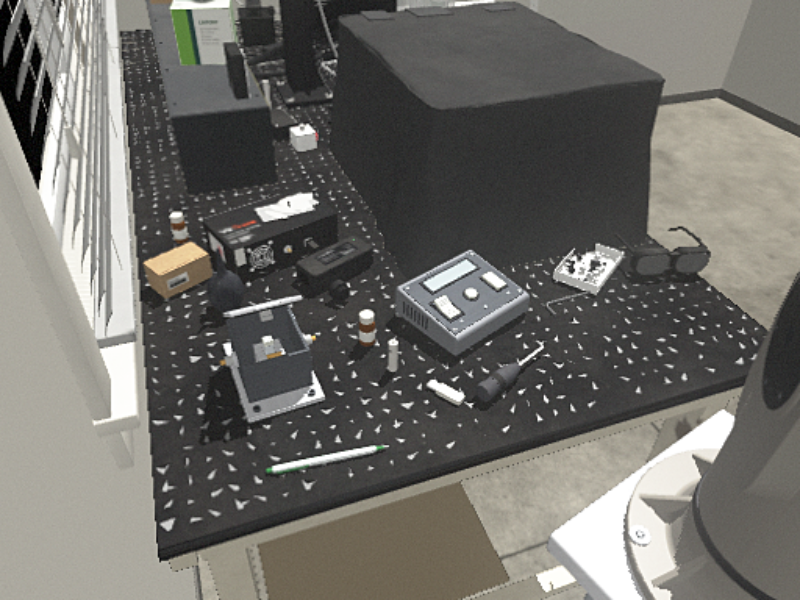

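View pics/top0.png

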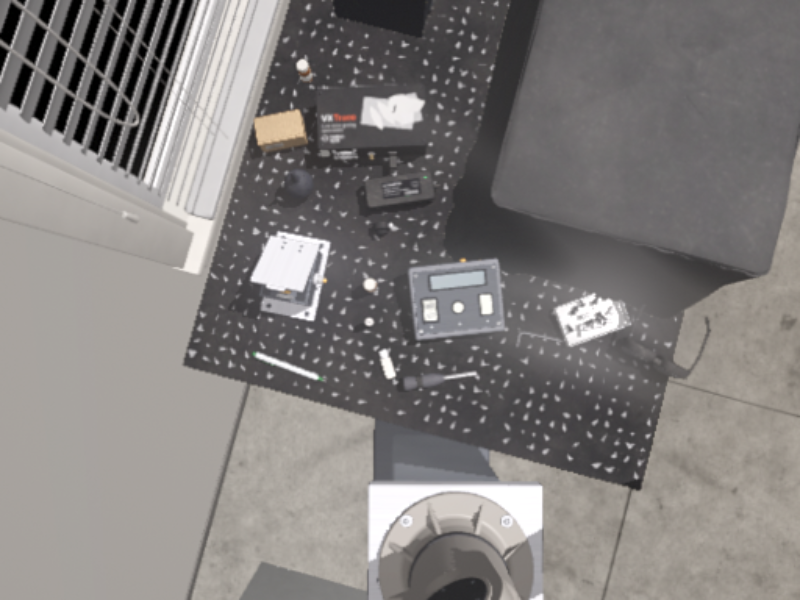

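The top view (800-px scale) shows the lid at (290,262), the console at (457,300), the rocker at (430,308), the round key at (458,308) and the scan key at (487,304). The vial is at (370,285) and the post at (369,322). The holder is on the left and the console on the right.

```bash
python3 - <<'E'
from h import *
import pickle
im=pickle.load(open("top.pkl","rb")); P=cloud(im); g=im["pixels"].min(-1)
s=1/1.5625
def comps(u0,v0,u1,v1,th,amin=15):
    a,b,c,d=[int(k*s) for k in(u0,v0,u1,v1)]
    m=np.zeros(g.shape,np.uint8); m[b:d,a:c]=(g[b:d,a:c]>th)
    n,l,st,ce=cv2.connectedComponentsWithStats(m)
    for i in range(1,n):
        if st[i,4]<amin: continue
        q=P[l==i]; md=np.nanmedian(q,0); uv=np.argwhere(l==i)[:,::-1].astype(np.float32)
        r=cv2.minAreaRect(uv)
        print("area",st[i,4],"c800",(ce[i]/s).round(0),"med",md.round(1),"mean",np.nanmean(q,0).round(1),"rect",np.round(r[1],1),round(r[2],1))
print("console");comps(408,290,505,332,150)
print("vial/post");comps(355,270,385,335,140,5)
print("lid");comps(245,228,332,325,130)
# console top panel plane
a,b,c,d=[int(k*s) for k in(415,262,500,335)]
q=P[b:d,a:c].reshape(-1,3); q=q[(q[:,2]>30)&(q[:,2]<56)]
A=np.c_[q[:,:2],np.ones(len(q))]
for _ in range(4):
    co=np.linalg.lstsq(A,q[:,2],rcond=None)[0]; r=q[:,2]-A@co; k=abs(r)<2.0; A,q=A[k],q[k]
print("panel",co,"tilt",np.degrees(np.arctan(np.hypot(*co[:2]))),"upslope yaw",np.degrees(np.arctan2(co[1],co[0])),len(q))
pc=P[b-12:d+12,a-12:c+12].reshape(-1,3); pc=pc[(pc[:,2]>28)&(pc[:,2]<65)]
r=cv2.minAreaRect(pc[:,:2].astype(np.float32)); print("console rect",r)
# lid
a,b,c,d=[int(k*s) for k in(245,228,332,325)]
q=P[b:d,a:c].reshape(-1,3);gg=g[b:d,a:c].ravel(); k=(gg>120)&(q[:,2]>76); q=q[k]
A=np.c_[q[:,:2],np.ones(len(q))];Q=q
for _ in range(5):
    co=np.linalg.lstsq(A,q[:,2],rcond=None)[0]; r=q[:,2]-A@co; k=abs(r)<4; A,q=A[k],q[k]
print("lid plane",co,np.degrees(np.arctan(np.hypot(*co[:2]))),"up yaw",np.degrees(np.arctan2(co[1],co[0])),len(q),q.min(0),q.max(0),q.mean(0))
n=np.array([-co[0],-co[1],1]);n/=np.linalg.norm(n)
e=np.array([co[0],co[1],0]);e/=np.linalg.norm(e);ex=np.cross(e,[0,0,1]);up=np.cross(n,ex); up*=np.sign(up[2])
m=q.mean(0);uu=(q-m)@up;vv=(q-m)@ex
print("rect in plane",cv2.minAreaRect(np.c_[uu,vv].astype(np.float32)),"up",up,"ex",ex)
for sname,lo,hi in(("foot",4,14),):
    qq=P[b:d,a:c].reshape(-1,3); k=(qq[:,2]>lo)&(qq[:,2]<hi)&(gg>110); r=cv2.minAreaRect(qq[k][:,:2].astype(np.float32)); print(sname,r,k.sum())
E
```

```text
console
area 110 c800 [492. 319.] med [440.  -73.2  37.8] mean [451.5 -63.1  38.8] rect [19.2 36.1] 42.7
area 100 c800 [486. 303.] med [478.4 -49.8  48.6] mean [478.3 -49.6  48.4] rect [12.  8.] 90.0
area 115 c800 [429. 310.] med [466.9  49.5  46.6] mean [466.1  49.8  47.6] rect [14.  8.] 90.0
area 42 c800 [458. 307.] med [472.6  -0.5  48.4] mean [ 4.721e+02 -3.000e-01  4.830e+01] rect [6. 6.] 90.0
vial/post
area 64 c800 [369. 282.] med [513.2 156.9  50.4] mean [514.8 157.5  37.6] rect [10.6  8. ] 83.7
area 6 c800 [380. 280.] med [5.232e+02 1.393e+02 4.000e-01] mean [5.232e+02 1.384e+02 3.000e-01] rect [2.1 2.1] 45.0
area 6 c800 [376. 292.] med [499.9 146.5  -1.7] mean [500.  146.5  -0.9] rect [2. 1.] 90.0
area 27 c800 [368. 321.] med [447.1 159.   47.5] mean [446.2 158.3  30.5] rect [4.9 4.9] 45.0
lid
area 16 c800 [256. 231.] med [ 6.136e+02  3.729e+02 -2.000e-01] mean [6.144e+02 3.729e+02 1.000e-01] rect [4. 3.] 0.0
area 1909 c800 [291. 271.] med [530.4 289.   84.2] mean [530.5 290.   70. ] rect [46.8 55.9] 15.9
panel [ 1.37515827e-01  1.48903003e-02 -2.11145640e+01] tilt 7.875162114860522 upslope yaw 6.179945450797938 1485
console rect ((507.0945129394531, -14.478797912597656), (168.21888732910156, 196.52554321289062), 6.356325626373291)
lid plane [-7.49135357e-01  1.49797061e-01  4.71713580e+02] 37.37857126240453 up yaw 168.69227455699473 1040 [493.19163492 244.44063398  76.0338396 ] [591.64693653 343.56305233 144.62805791] [539.85669009 293.68249451 111.28062011]
rect in plane ((-0.7347793579101562, 0.3872032165527344), (87.40008544921875, 113.06776428222656), 89.9781723022461) up [-0.77921632  0.15581205  0.60707868] ex [ 0.19607836  0.98058823 -0.        ]
foot ((522.1340942382812, 298.28125), (102.0891342163086, 166.75921630859375), 78.8036880493164) 558
```

```bash
cat >> h.py <<'E'
from scipy.spatial.transform import Rotation as Ro
def rel(p,rpy):
    """offset/twist from present pose to world target pose"""
    s=telemetry.observe(); R0=Ro.from_euler('xyz',s["tool_rot"],degrees=True); R1=Ro.from_euler('xyz',rpy,degrees=True)
    return R0.inv().apply(np.array(p)-s["tool_pos"]).round(1),(R0.inv()*R1).as_rotvec(degrees=True).round(2)
E
python3 - <<'E'
from h import *
import pickle
Q=np.vstack([cloud(pickle.load(open(n+".pkl","rb"))).reshape(-1,3) for n in("top","scene")])
Q=Q[np.isfinite(Q[:,0])]
ys=np.arange(500,-701,-50)
print("x\\y"," ".join(f"{y:5d}" for y in ys))
for x in range(300,750,50):
    print(x," ".join(f"{np.percentile(q,97):5.0f}" if len(q:=Q[(abs(Q[:,0]-x)<25)&(abs(Q[:,1]-y)<25),2])>3 else "    ." for y in ys))
print(rel([480,-100,205],[180,0,10]),rel([515,299,170],[180,0,0]))
E
```

```text
x\y   500   450   400   350   300   250   200   150   100    50     0   -50  -100  -150  -200  -250  -300  -350  -400  -450  -500  -550  -600  -650  -700
300     .     .     .     1     2     2     2     2     3     3     3     3     3     3     3     3     3     3     3     .     .     .     .     .     .
350     1     2     2     7     9     8     3     8    26    26    16     3     2     3     3     3     3    44    47    37     .     .     .     .     .
400     2     2     2     9     3     3     2     8     3    36    31     3     4     4    15    11    46    46    37    36  -794  -793  -793  -793  -793
450     2     3     3     9    10    10     2    49    39    48    48    48    41     3    17    14    35    61    72    27  -792  -792  -792  -792  -792
500   447     3     3   138   142   137     2    53    50    55    54    53    44     3    38   107   218   276   279  -791  -792  -793  -791  -791  -791
550   479   532     3   122   121   111     2     3    53    55    63   100   143   273   277   280   283   283   282  -792  -793  -792  -793  -790  -795
600   508    33     2    68    82    77     3    29     3     3   253   275   277   278   279   280   281   282   283   280  -792     .     .     .     .
650   123   556   601     2    36     3     2    34    34    33   239   276   276   277   277   277   276   278   280   279     .     .     .     .     .
700    78   573   603     2    89    54     2    35    36    35   153   278   278   276   274   274   275   276   278   278     .     .     .     .     .
(array([ 4.060e+02, -3.997e+02,  3.000e-01]), array([-6.000e-02,  1.000e-02,  1.233e+01])) (array([ 590. , -755.5,   35.6]), array([-6.000e-02,  2.000e-02,  2.233e+01]))
```

```bash
python3 -m inch '{"offset":[[30,-20,-50],[70,-50,-100],[110,-80,-115],[145,-110,-115],[180,-140,-115],[215,-165,-115],[245,-195,-115],[275,-230,-115],[300,-270,-115],[325,-310,-115],[350,-345,-115],[380,-380,-115],[400,-415,-115],[425,-446,-115],[450,-485,-115],[470,-525,-115],[490,-560,-100],[510,-600,-80],[530,-640,-60],[550,-680,-40]],"twist":[[0,0,2],[0,0,4],[0,0,6],[0,0,8],[0,0,10],[0,0,12],[0,0,14],[0,0,16],[0,0,18],[0,0,20],[0,0,22],[0,0,22],[0,0,22],[0,0,22],[0,0,22],[0,0,22],[0,0,22],[0,0,22],[0,0,22],[0,0,22]]}' 1 20; python3 -c "
from h import *
print(rel([515,299,140],[180,0,0]),rel([513,299.5,128],[180,0,0]),telemetry.observe()['ft_force'])"
```

```text
clock: 2.1
tool_pos: [506.6, 215.2, 244.7]
tool_rot: [-180.0, -0.0, 0.3]
ft_force: [1.3, -1.0, 0.7]
grip_width: 0.5
grip_force: 0.0
(array([  8.8, -83.7, 104.7]), array([-0.  , -0.01,  0.31])) (array([  6.8, -84.2, 116.7]), array([-0.  , -0.01,  0.31])) [ 1.29817882 -1.01143102  0.67255546]
```

```bash
python3 -m inch '{"offset":[[3,-40,30],[8,-84,60],[8,-84,95],[8,-84,95],[8,-84,95]],"twist":[[0,0,0],[0,0,0],[0,0,0],[0,0,0],[0,0,0]]}'; python3 - <<'E'
from h import *
import pickle
im=get_image("scene"); pickle.dump(im,open("s1.pkl","wb"))
cv2.imwrite("pics/s1.png",cv2.resize(im["pixels"][150:290,90:350],(800,430),interpolation=2))
print(telemetry.observe()["tool_pos"],telemetry.observe()["ft_force"])
E
```

```text
clock: 2.6
tool_pos: [514.2, 297.0, 150.7]
tool_rot: [180.0, 0.1, 0.3]
ft_force: [-0.4, 0.1, 0.2]
grip_width: 0.3
grip_force: 0.0
[515.01197642 297.0378184  151.88580167] [0.78863159 0.14687353 0.24583169]
```

View pics/s1.png

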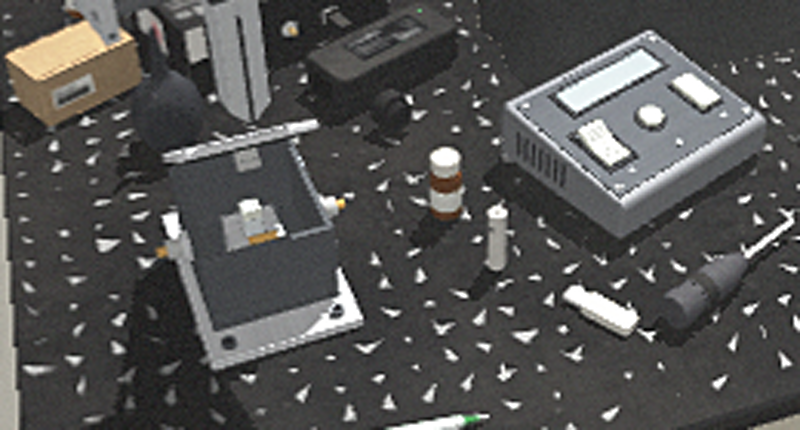

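The image shows the closed tip at (250,122), above the middle of the lid, whose free edge runs through (242,140). I'll push it down along its arc.

```bash
python3 -m inch '{"offset":[[-2,-2,10],[-2,-2,20],[-6,-3,28],[-10,-4,35],[-14,-5,41],[-17,-6,50],[-20,-6,58],[-22,-7,67],[-23,-7,72],[-23,-7,76],[-23,-7,77],[-23,-7,77]],"twist":[[0,0,0],[0,0,0],[0,0,0],[0,0,0],[0,0,0],[0,0,0],[0,0,0],[0,0,0],[0,0,0],[0,0,0],[0,0,0],[0,0,0]]}'
```

```text
clock: 3.85
tool_pos: [491.3, 305.1, 75.7]
tool_rot: [180.0, -0.1, 0.3]
ft_force: [-13.6, -9.5, 45.4]
grip_width: 0.6
grip_force: 22.7
```

```bash
python3 -m inch '{"offset":[[0,0,-1.5],[0,0,-2],[0,0,-2],[0,0,-2],[0,0,-30],[0,0,-60]],"twist":[[0,0,0],[0,0,0],[0,0,0],[0,0,0],[0,0,0],[0,0,0]]}'; python3 - <<'E'
from h import *
P=cloud(get_image("top")); q=P.reshape(-1,3)
# lid top away from the finger
m=(abs(q[:,0]-500)<40)&(abs(q[:,1]-285)<60)&(q[:,2]>60)&(q[:,2]<95); print(m.sum(),np.median(q[m],0),np.percentile(q[m,2],[5,95]))
print(rel([472.5,-0.4,100],[180,-8,6.3]),rel([400,-0.4,100],[180,8,6.3]))
R=Ro.from_euler('xyz',[180,-8,6.3],degrees=True).as_matrix(); print(R[:,2])
E
```

```text
clock: 4.45
tool_pos: [490.6, 304.3, 133.3]
tool_rot: [180.0, 0.1, 0.3]
ft_force: [0.1, -0.4, 0.9]
grip_width: 0.1
grip_force: 0.0
31 [521.30458672 286.05225637  76.249751  ] [72.84627432 77.80348193]
(array([-22. , 306.4,  37.7]), array([ 0.29,  7.8 , -5.95])) (array([-94.5, 305.9,  37.5]), array([-0.54, -8.19, -5.93]))
[ 0.13833263  0.01527206 -0.99026807]
```

Lid shut (top face median 76 mm). Next: over the dark key, tilted 8° to suit the panel.

```bash
python3 -m inch '{"offset":[[-4,48,0],[-8,96,0],[-12,144,0],[-15,192,0],[-18,240,10],[-22,280,25],[-25,306,45],[-25,306,50],[-25,306,50],[-25,306,50]],"twist":[[0,0,0],[0,0,-3],[0,2,-6],[0,4,-6],[0,6,-6],[0,8,-6],[0,8,-6],[0,8,-6],[0,8,-6],[0,8,-6]]}'; python3 - <<'E'
from h import *
im=get_image("scene")
cv2.imwrite("pics/s2.png",cv2.resize(im["pixels"][140:240,240:350],(660,600),interpolation=2))
for h in (30,10,0,-4): print(h,rel(np.array([472.5,-.4,50])+h*np.array([-.138,-.015,.99]),[180,-8,6.3]))
E
```

```text
clock: 5.5
tool_pos: [468.6, -0.4, 83.8]
tool_rot: [179.6, -8.0, 6.4]
ft_force: [0.6, -0.0, -0.2]
grip_width: 0.4
grip_force: 0.0
30 (array([-1.1,  0.5,  4.2]), array([ 0.37, -0.03,  0.16]))
10 (array([-1.1,  0.4, 24.2]), array([ 0.37, -0.03,  0.16]))
0 (array([-1.1,  0.3, 34.2]), array([ 0.37, -0.03,  0.16]))
-4 (array([-1.1,  0.3, 38.2]), array([ 0.37, -0.03,  0.16]))
```

View pics/s2.png

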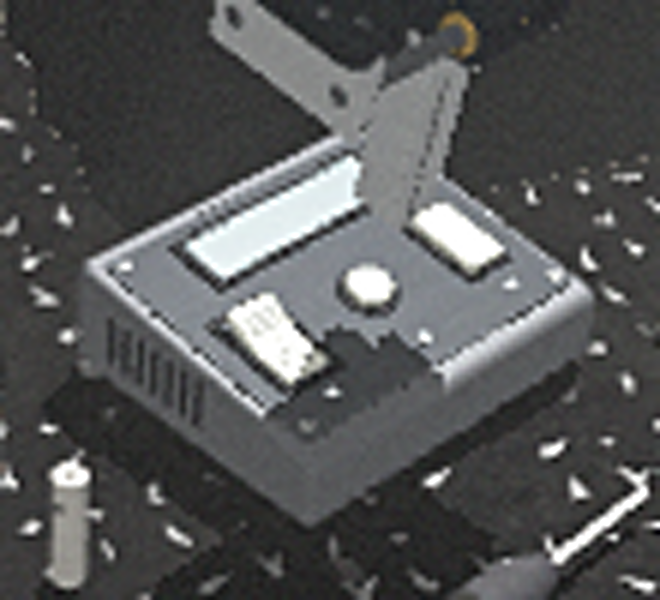

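The tip is at (400,225), about 34 mm above the round key at (368,285), and it's lined up. Descending.

```bash
python3 -m inch '{"offset":[[-1,0,15],[-1,0,30],[-1,0,35],[-1,0,36],[-1,0,36]],"twist":[[0,0,0],[0,0,0],[0,0,0],[0,0,0],[0,0,0]]}'
```

```text
clock: 6.05
tool_pos: [472.4, -0.7, 48.2]
tool_rot: [179.6, -8.0, 6.4]
ft_force: [-1.5, 2.3, 1.8]
grip_width: 0.4
grip_force: 1.1
```

Contact at about 1.8 N. Step on down.

```bash
python3 -m inch '{"offset":[[0,0,1],[0,0,2],[0,0,2.5],[0,0,2.5]],"twist":[[0,0,0],[0,0,0],[0,0,0],[0,0,0]]}'
```

```text
clock: 6.45
tool_pos: [472.9, -1.2, 45.6]
tool_rot: [179.6, -8.0, 6.4]
ft_force: [-0.2, 4.4, 5.8]
grip_width: 0.2
grip_force: 2.6
```

```bash
python3 -m inch '{"offset":[[0,0,0.7],[0,0,1.3],[0,0,1.3]],"twist":[[0,0,0],[0,0,0],[0,0,0]]}'; python3 -c "
from h import *
for h in (30,0): print(rel(np.array([478.8,50.8,55])+h*np.array([-.138,-.015,.99]),[180,-8,6.3]))"
```

```text
clock: 6.75
tool_pos: [473.2, -1.2, 45.0]
tool_rot: [179.5, -8.1, 6.4]
ft_force: [-11.0, 3.3, 32.1]
grip_width: 0.6
grip_force: 16.6
(array([ 12.7, -50.8, -38.7]), array([ 0.44, -0.06,  0.08]))
(array([ 12.7, -51. ,  -8.7]), array([ 0.44, -0.06,  0.08]))
```

Bottomed (32 N), so the key is fully down. Lift off and move over the rocker's far half.

```bash
python3 -m inch '{"offset":[[0,0,-5],[0,0,-35],[6,-25,-36],[12.5,-51,-36],[12.5,-51,-36],[12.5,-51,-36]],"twist":[[0,0,0],[0,0,0],[0,0,0],[0,0,0],[0,0,0],[0,0,0]]}'; python3 - <<'E'
from h import *
im=get_image("scene")
cv2.imwrite("pics/s3.png",cv2.resize(im["pixels"][140:240,240:350],(660,600),interpolation=2))
for z in (53,48): print(rel([478.8,50.8,z],[180,-8,6.3]))
E
```

```text
clock: 7.35
tool_pos: [474.1, 50.3, 80.9]
tool_rot: [179.6, -8.0, 6.4]
ft_force: [-0.5, -0.4, 1.1]
grip_width: 0.6
grip_force: 0.0
(array([ 1. , -0.7, 28.1]), array([0.43, 0.05, 0.07]))
(array([ 0.3, -0.8, 33.1]), array([0.43, 0.05, 0.07]))
```

View pics/s3.png

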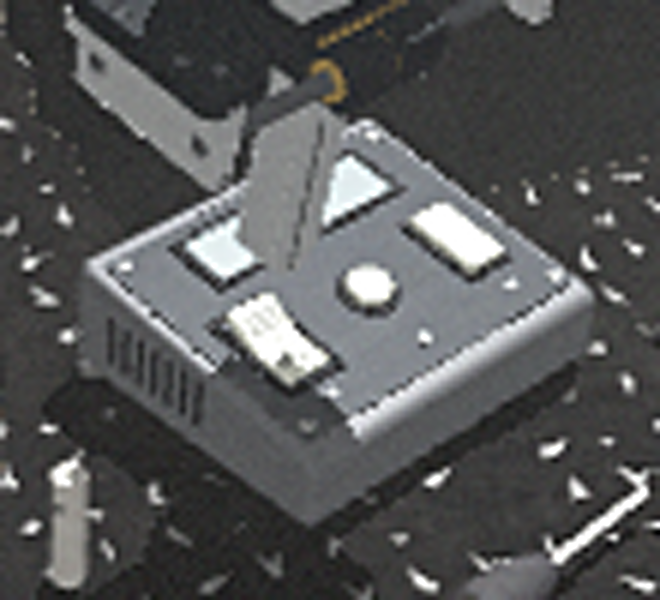

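The tip at (285,265) projects down to about (260,313), which is the rocker's far half. Press.

```bash
python3 -m inch '{"offset":[[1,-0.5,15],[1,-0.5,26],[1,-0.5,29],[1,-0.5,31],[1,-0.5,32.5],[1,-0.5,32.5]],"twist":[[0,0,0],[0,0,0],[0,0,0],[0,0,0],[0,0,0],[0,0,0]]}'
```

```text
clock: 8.0
tool_pos: [479.6, 51.1, 49.0]
tool_rot: [179.6, -8.0, 6.4]
ft_force: [-0.2, -0.3, -0.3]
grip_width: 0.2
grip_force: 0.0
```

```bash
python3 -m inch '{"offset":[[0,0,0.7],[0,0,1.3],[0,0,1.3]],"twist":[[0,0,0],[0,0,0],[0,0,0]]}'
```

```text
clock: 8.3
tool_pos: [480.0, 51.2, 48.5]
tool_rot: [179.5, -8.0, 6.4]
ft_force: [-10.6, -1.4, 25.5]
grip_width: 0.4
grip_force: 13.6
```

Firm stop at the expected height. Lift, move over to the scan key and check the rocker.

```bash
python3 -m inch '{"offset":[[0,0,-5],[0,0,-35],[0,40,-35],[0,80,-35],[0,101,-33],[0,101,-33],[0,101,-33]],"twist":[[0,0,0],[0,0,0],[0,0,0],[0,0,0],[0,0,0],[0,0,0],[0,0,0]]}'; python3 - <<'E'
from h import *
im=get_image("scene")
cv2.imwrite("pics/s4.png",cv2.resize(im["pixels"][140:240,240:350],(660,600),interpolation=2))
for z in (49.5,45.5): print(rel([478.4,-49.8,z],[180,-8,6.3]))
E
```

```text
clock: 9.0
tool_pos: [486.4, -49.4, 81.2]
tool_rot: [179.6, -8.0, 6.3]
ft_force: [0.9, -0.0, -0.2]
grip_width: 0.7
grip_force: 0.0
(array([-12.5,  -0. ,  30.2]), array([0.39, 0.  , 0.09]))
(array([-13. ,  -0.1,  34.2]), array([0.39, 0.  , 0.09]))
```

View pics/s4.png

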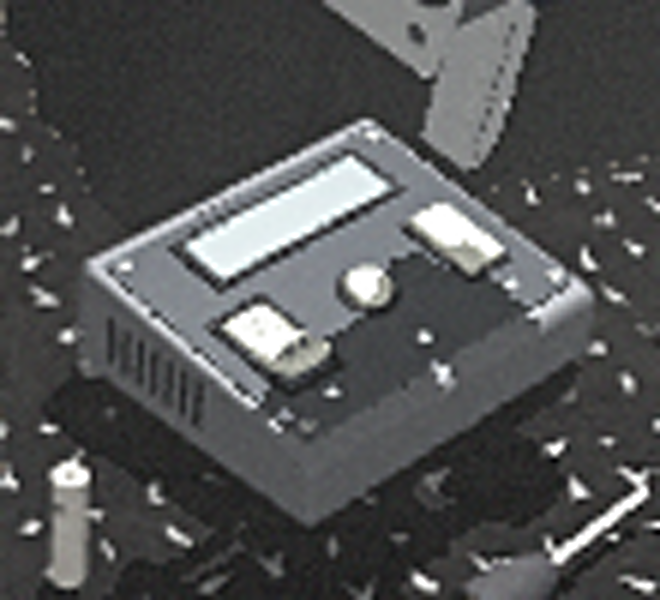

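The rocker at (275,340) now has its near end raised, so it is on. The round key at (368,287) is up again. Press the scan key.

```bash
python3 -m inch '{"offset":[[-12.5,0,8],[-12.5,0,24],[-12.5,0,30],[-12.5,0,32],[-12.5,0,33.5],[-12.5,0,34.5],[-12.5,0,34.5]],"twist":[[0,0,0],[0,0,0],[0,0,0],[0,0,0],[0,0,0],[0,0,0],[0,0,0]]}'
```

```text
clock: 9.75
tool_pos: [479.2, -49.9, 45.6]
tool_rot: [179.6, -8.0, 6.4]
ft_force: [-4.7, 4.9, 7.9]
grip_width: 0.7
grip_force: 4.2
```

```bash
python3 -m inch '{"offset":[[0,0,0.7],[0,0,1.2],[0,0,1.2]],"twist":[[0,0,0],[0,0,0],[0,0,0]]}'
```

```text
clock: 10.05
tool_pos: [479.3, -49.9, 45.1]
tool_rot: [179.6, -8.0, 6.4]
ft_force: [-13.9, 5.7, 31.0]
grip_width: 0.7
grip_force: 16.3
```

Bottomed. Retract and check.

```bash
python3 -m inch '{"offset":[[0,0,-5],[0,0,-40],[0,0,-80],[0,0,-120],[0,0,-120],[0,0,-120]],"twist":[[0,0,0],[0,0,0],[0,0,0],[0,0,0],[0,0,0],[0,0,0]]}'; python3 - <<'E'
from h import *
im=get_image("scene")
cv2.imwrite("pics/s5.png",cv2.resize(im["pixels"][150:290,90:350],(800,430),interpolation=2))
E
```

```text
clock: 10.65
tool_pos: [463.2, -51.8, 164.0]
tool_rot: [179.5, -8.1, 6.3]
ft_force: [-0.4, -0.5, -0.9]
grip_width: 0.5
grip_force: 0.0
```

View pics/s5.png

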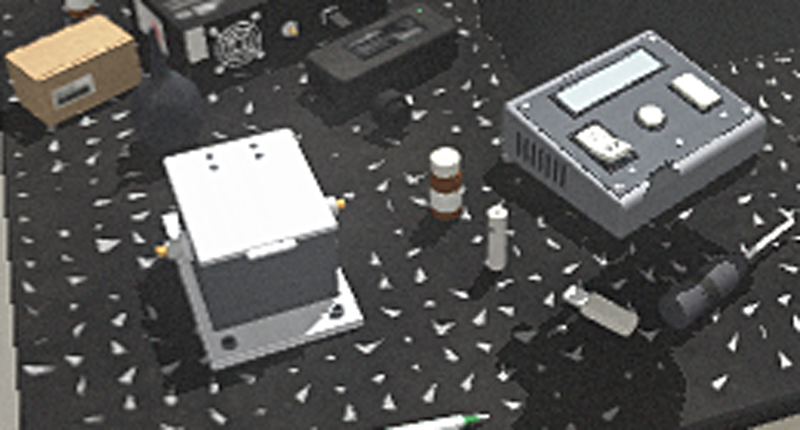

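The lid is shut flat at (250,195) and the rocker is on at (603,145). Both keys are up, and the vial, post and USB stick have not moved.

```bash
python3 -c "
from workcell import bot
print(bot.finish_job())"
```

```text
the job is handed in; nothing more can be done
None
```

I shut the lid in its catch, pressed the dark-reference key, switched the rocker on and pressed the scan key, in that order, then handed the job in at about 11 s; the last picture showed the lid shut, rocker on, both keys up and the vial, post and USB stick in place, but no verdict was returned.

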